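# Run a touch track from green to red

### The job

Check the spring-mounted touch track of the trainer: set the fingertips down gently on the end of the copper track beside the green lens, press it down slightly and run them along the middle of the Z-shaped track, round both corners, to the end beside the red lens, without lifting off, leaving the track or pushing it down to its stop. Finish holding there, with the fingertips still lightly pressing the red end; move none of the things that stand about.

Things in the scene. Friction and masses are not known exactly. Their poses are not given: they have to be found in the camera images.
- trainer: Fixed touch-track trainer: grey and blue flat housing 144 (x) x 284 (y) x 18 mm, bearing a raised Z-shaped copper track. Origin at the underside's centre, on the bench; x points away from the robot at yaw 0, y left along the housing, z up. In this frame the track's centre line runs (-40, 90), (-40, 0), (40, 0), (40, -90) mm; unpressed, its top face is at z = 32 mm
- track (a joint): how far the whole copper track is pushed straight down, m: 0 = up, 0.012 = at its stop. It does not tilt or move sideways. Springs: about 1 N starts it moving, then 0.4 N per mm (about 3 N at 5 mm), and it comes up again when released
- end_near_left (a point): Track point on the centre line of the copper track's top face, at its end nearest the housing's left (+y) edge; goes down with the track
- corner_near (a point): Track point on the centre line of the copper track's top face, at the near corner (-40, 0)
- track_mid (a point): Track point on the centre line of the copper track's top face, at the middle of the cross leg, over the housing's centre. The track is 24 mm wide, reaches 12 mm past each end point and stands 14 mm proud of the housing. The finger position that counts is the tool centre, midway between the fingertips, so closed fingers suit
- corner_far (a point): Track point on the centre line of the copper track's top face, at the far corner (40, 0)
- end_far_right (a point): Track point on the centre line of the copper track's top face, at its end nearest the housing's right (-y) edge
- lamp_green: Green lens of a small round indicator, 18 across, 8 high, fixed on the housing (its top stays below the track) 35 mm beyond one end of the track, in line with the last leg; origin at the centre of its underside. The two lenses may stand at either end; green marks where to start
- lamp_red: Red lens of a small round indicator, 18 across, 8 high, fixed on the housing (its top stays below the track) 35 mm beyond one end of the track, in line with the last leg; origin at the centre of its underside. The two lenses may stand at either end; red marks where to finish
- resistor_block: White block with a striped resistor on top, 26x52x19 mm, lying on the trainer's housing in one inner corner of the Z; leave alone; origin at the underside's centre (sizes in mm)
- starter: White cylindrical lamp starter, 21 across, 39 high, standing on the housing in the other inner corner of the Z; leave alone; origin at the underside's centre (sizes in mm)
- solder_reel: Blue and white reel of solder, 58 across, 38 high, on the bench left of the trainer; leave alone; origin at the underside's centre (sizes in mm)
- cell: Red and yellow battery cell, 33 across, 62 high, standing left of the trainer; leave alone; origin at the underside's centre (sizes in mm)
- tape: Yellow roll of tape, 66 across, 19 high, lying right of the trainer; leave alone; origin at the underside's centre (sizes in mm)
- pliers: Blue-handled long-nosed pliers, 48x151x14 mm, lying right of the trainer; leave alone; origin at the underside's centre (sizes in mm)
- screw_can: Round tin, white with a green lid, 65 across, 34 high, right of the trainer; leave alone; origin at the underside's centre (sizes in mm)

How it is judged:
By the outcome, as a careful person would: the job done as asked, in the order asked, and still so for the second after the job is handed in, while the arm keeps its last pose, push and grip.
It also fails if it takes over 45 s, if anything falls off the work surface, if the arm or the gripper's body presses on something with over 40 N, if the wrist force passes 120 N, or if a joint passes its speed limit or range.

### The arm

A 6-joint arm with a two-finger parallel gripper is mounted at the origin on a cart in front of the work surface, level with it; the furniture and walls round the work are solid. World frame = base frame: x ahead of the robot, y to its left, z up, the work surface at z = 0. Lengths are in m, angles in degrees, forces in N, time in s.
With the tool pointing down it reaches from about 0.375 to 0.9 m from the base axis. Payload 3.1 kg.
Tool frame: the origin (TCP) lies between the finger pads, 19 mm behind the fingertips; this is the grasp point; z points along the fingers, y is the line along which they close (so a half turn about z gives the same grasp; the last joint's range is limited). The gripper opens to 87 mm and grips with 3 to 60 N. Pads are 19 mm wide; open, the fingers measure 117 mm over their backs; the gripper's body (75 mm by 190 mm) begins 51 mm behind the grasp point.
Start: joints at [-86.946, 30.224, 82.088, -0, 67.689, -10.227], TCP at [0.144, -0.608, 0.241] pointing down, gripper open.
Joint ranges: [-176.69, 176.69], [-43.24, 126.21], [12.49, 139.97], [-82, 262], [0, 151.66], [-163.58, 163.58]. Speed limits (degrees/s): [159.86, 159.86, 180, 180, 180, 180].

### API

Orientations are given as a 3x3 rotation matrix whose columns are the frame's x, y, z axes.
In Python, from rig import read_state, optics, bot gives the robot as it stands. The module is installed in compiled form; this text tells all that it offers.
- The arm moves only by the tool send_rows, never from a script. Its argument "commands" is a list of rows, each a list of 7 numbers: the turn, a rotation vector about the tool's x, y, z in units of 5 degrees (1.0 is 5 degrees), then the shift along the tool's x, y, z in units of 30 mm (1.0 is 30 mm), then the opening, from 0 (shut) to 1 (fully open). In form: [[rx, ry, rz, tx, ty, tz, gripper], ...]. A call has 1 to 20 rows; each row is the pose to reach, as a shift and turn from the pose commanded when the call began, along the tool's axes at that moment; what a row does not reach only later rows make up. A row lasts 1/12 s, in which the tool goes at most 41.7 mm and 7.16 degrees, less where a joint would pass 70% of its speed; a pose out of reach is approached as far as the arm can. A call with a gripper value outside its range is refused whole. The fingers move at their own pace and stop on an object; the grip force is fixed at half the most. Time passes only in rows, so rows that repeat a pose let the fingers close. It gives the time, the measured TCP pose, the force, the opening and the grip force at its end, in the units of the state.
- read_state(): the state, without advancing time (a new reading comes with each control period).
- optics.capture(name): name is "scene" or "top"; returns a dict with "image" (480x640x3 uint8, blue, green, red), "intrinsics" (3x3 intrinsics, pixels), "k1" (the pictures are not rectified: a ray, as slopes to the right and down, at radius r is drawn at 1 + k1 r^2 times it, then the intrinsics apply), "extrinsics" (4x4, takes a point from world to camera coordinates). Camera axes: x right, y down, z forward; pixel columns grow to the right and rows downward; lengths in m; the calibration is good to about 2 mm. A picture is of the moment at which its call begins. There is no depth.
- bot.hand_in(): hands the job in; it is judged then, once.
The state is a dict: "time_s": time; "joint_positions": joint angles; "qvel": joint speeds; "tau": joint torques, N m; "position": TCP position; "tcp_rot": TCP orientation; "force": force on the tool from outside, world axes, zero at the start; "moment": the same for the moment, N m; "opening": opening from 0.0 (shut) to 1.0 (fully open); "grasp_force": force on a finger pad.
Only numpy, scipy, OpenCV 4.12 (cv2) and the standard library are available. Lean on these libraries where they do the work, as an engineer would, in place of code of your own. Each camera call takes 0.05 s, during which the arm holds its last target. There are 200 camera calls.

## Working session

There is one attempt and no reset: what is moved stays moved. The work goes in short steps, Python scripts to look and compute and a tool call to move; the robot and the scene stay as the last step left them, time stands still between calls to the robot, and variables do not carry over. Pictures are saved under pics/ and viewed, at most 10 in all, crops included, and the job is handed in when it is done.

Besides the shell and the picture viewer there is one more tool, called in YAML: its name, and indented under it one key for each argument. send_rows: Moves the arm, as the interface text tells. Its arguments: {"type":"object","properties":{"commands":{"type":"array","items":{"type":"array","items":{"type":"number"}}}},"required":["commands"]}

```bash
mkdir -p pics; python3 - <<'E'
from rig import read_state, optics, bot
import cv2
for n in("top","scene"):
    c=optics.capture(n); cv2.imwrite(f"pics/{n}0.png",c["image"]); print(n,c["intrinsics"].tolist(),c["k1"],c["extrinsics"].round(4).tolist())
s=read_state(); print(s)
E
```

```text
top [[491.5506594077195, 0.0, 316.01358402484], [0.0, 491.5506594077195, 238.1169265499921], [0.0, 0.0, 1.0]] 0.029960979322511412 [[-0.0148, -0.9999, -0.003, 0.0364], [-0.9981, 0.015, -0.0598, 0.512], [0.0598, 0.0021, -0.9982, 1.2692], [0.0, 0.0, 0.0, 1.0]]
scene [[496.4341736448113, 0.0, 316.4052126547629], [0.0, 496.4341736448113, 238.74498204469484], [0.0, 0.0, 1.0]] 0.028085746672496487 [[-0.47, -0.8827, 0.0018, 0.2613], [-0.441, 0.233, -0.8667, 0.2804], [0.7646, -0.4081, -0.4988, 0.731], [0.0, 0.0, 0.0, 1.0]]
{'time_s': 0.1, 'joint_positions': array([-8.69478440e+01,  3.02734397e+01,  8.21479065e+01,  1.42685538e-03,
        6.76874822e+01, -1.02287664e+01]), 'qvel': array([ 0.01142831, -0.05615481, -0.16811527, -0.02287316, -0.06665484,
       -0.04489124]), 'tau': array([-3.23843342e-04, -4.40985167e+01, -1.77150267e+01,  6.35608868e-02,
        5.33406227e-02, -3.52091706e-05]), 'position': array([ 0.14356562, -0.60766965,  0.2403779 ]), 'tcp_rot': array([[ 9.73257609e-01,  2.29716392e-01, -7.81280946e-05],
       [ 2.29716123e-01, -9.73255825e-01,  1.89794419e-03],
       [ 3.59950267e-04, -1.86513590e-03, -9.99998196e-01]]), 'force': array([-0.30431788,  0.18966347,  1.30980776]), 'moment': array([-0.03893769, -0.00169333, -0.01205333]), 'grasp_force': 0.0, 'opening': 1.0006246164990888}
```

View pics/top0.png

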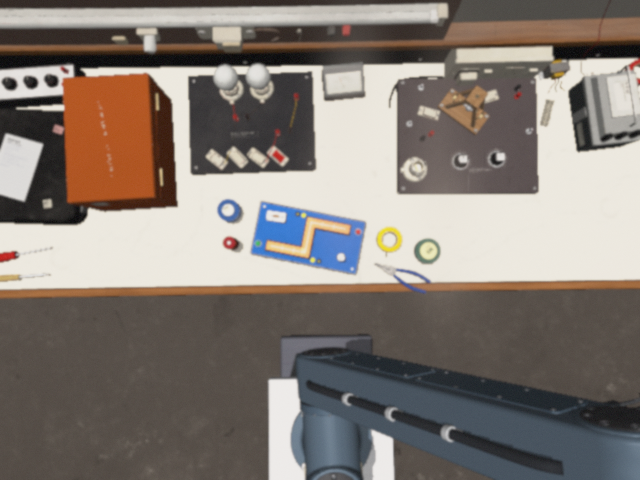

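View pics/scene0.png

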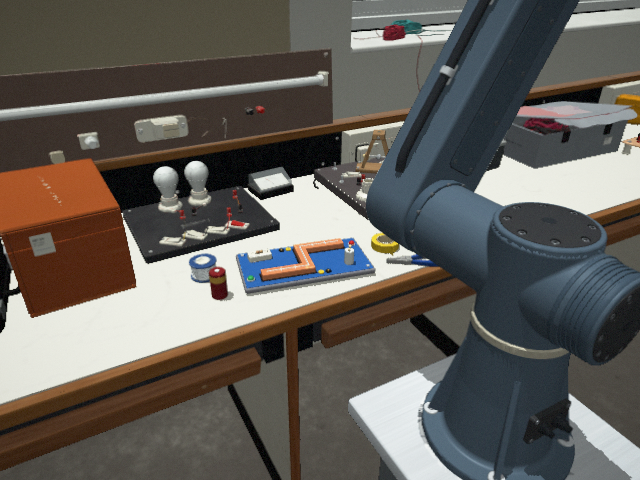

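The top view shows the housing with corners near (262,203), (366,219), (356,272) and (251,254). The green lens is at (258,244), at the near-left end, and the red lens is at (358,232), at the far-right end. The scene view agrees. I'll enlarge both for precise measurements.

```bash
python3 - <<'E'
import cv2,numpy as np
a=cv2.imread("pics/top0.png")[196:280,242:374]; b=cv2.imread("pics/scene0.png")[230:295,230:382]
cv2.imwrite("pics/zt.png",cv2.resize(a,None,fx=6,fy=6,interpolation=cv2.INTER_CUBIC))
cv2.imwrite("pics/zs.png",cv2.resize(b,None,fx=5,fy=5,interpolation=cv2.INTER_CUBIC))
E
```

```text
(no output)
```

View pics/zt.png

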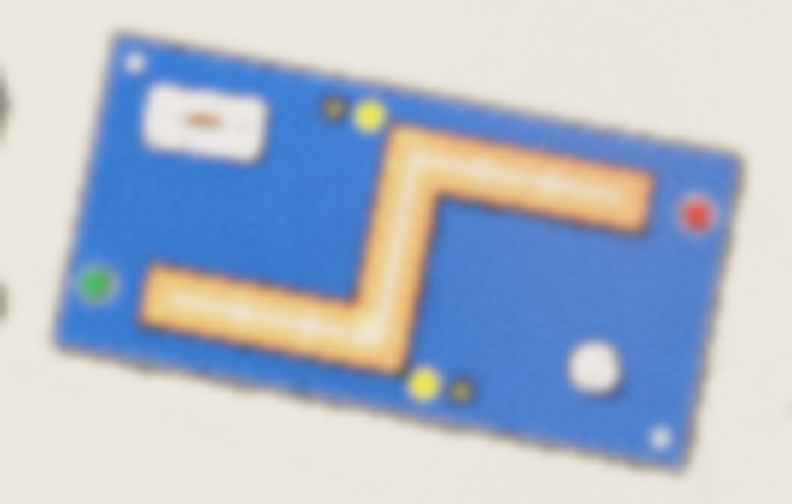

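View pics/zs.png

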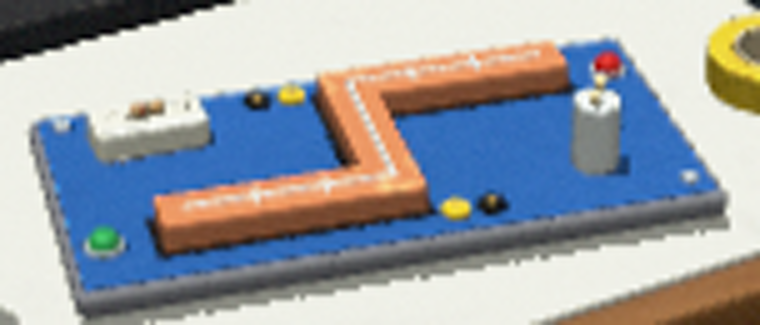

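The crops show the track corners and housing corners sharply. I'll fit the trainer pose from them in both cameras, and work out the TCP targets.

```bash
cat > fit.py <<'E'
import numpy as np,cv2
from scipy.optimize import least_squares
from rig import optics,read_state
T=[(-52,102),(-28,102),(-28,12),(52,12),(52,-102),(28,-102),(28,-12),(-52,-12)]
H=[(72,142),(-72,142),(-72,-142),(72,-142)]
P=np.array([(x,y,32) for x,y in T]+[(x,y,18) for x,y in H])/1000
zt=np.array([(138,324),(149,264),(357,300),(390,122),(655,174),(643,235),(437,192),(401,375),(115,34),(56,345),(685,470),(742,155)],float)
zs=np.array([(163,228),(155,197),(356,166),(318,75),(557,42),(568,67),(383,93),(425,187),(33,125),(80,295),(724,197),(617,40)],float)
obs={"top":(zt+.5)/6-.5+[242,196],"scene":(zs+.5)/5-.5+[230,230]}
cam={n:optics.capture(n) for n in obs}
def proj(c,W):
    E=c["extrinsics"];q=W@E[:3,:3].T+E[:3,3];s=q[:,:2]/q[:,2:];s=s*(1+c["k1"]*(s**2).sum(1,keepdims=True))
    K=c["intrinsics"];return s*[K[0,0],K[1,1]]+K[:2,2]
def world(p,L):
    c,s=np.cos(p[2]),np.sin(p[2]);return L@np.array([[c,s,0],[-s,c,0],[0,0,1]])+[p[0],p[1],0]
def res(p,ns):return np.concatenate([(proj(cam[n],world(p,P))-obs[n]).ravel() for n in ns])
if __name__=="__main__":
    for ns in(["top"],["scene"],["top","scene"]):
        r=least_squares(res,[.5,0,-.1],args=(ns,),loss="soft_l1");p=r.x
        print(ns,p[:2].round(4),np.degrees(p[2]).round(2),np.abs(res(p,ns)).mean())
    print(res(p,ns).reshape(-1,2).round(1).tolist())
    print(world(p,np.array([(-40,90,32),(-40,0,32),(40,0,32),(40,-90,32)])/1000).round(4))
E
python3 fit.py
```

```text
['top'] [0.5148 0.0501] -12.08 0.5985118144457419
['scene'] [0.5175 0.052 ] -12.37 0.5227417504941722
['top', 'scene'] [0.516  0.0513] -12.15 0.6543331983169551
[[-0.1, -1.1], [-0.1, -0.2], [-0.5, 0.6], [0.1, -0.0], [-0.8, -0.1], [-0.6, -1.2], [-0.5, -0.8], [-0.6, -0.9], [-1.1, -1.9], [-2.5, 0.2], [-0.2, 0.8], [0.8, -0.9], [0.6, 0.4], [0.1, 0.4], [1.4, 0.3], [0.3, 0.2], [0.1, 0.0], [1.2, 0.0], [0.2, 0.3], [1.5, 0.4], [-0.7, -0.9], [-0.3, 1.2], [2.3, -0.3], [1.2, -0.8]]
[[ 0.4959  0.1477  0.032 ]
 [ 0.4769  0.0597  0.032 ]
 [ 0.5551  0.0429  0.032 ]
 [ 0.5362 -0.0451  0.032 ]]
```

```bash
cat > rel.py <<'E'
# rows for world targets (x,y,z) & trainer-aligned yaw from current state
import sys,numpy as np
from scipy.spatial.transform import Rotation as R
from rig import read_state
YAW=-12.15
def rel(pts,yaw=YAW):
    s=read_state();M=s["tcp_rot"];c,n=np.cos(np.radians(yaw)),np.sin(np.radians(yaw))
    G=np.array([[c,n,0],[n,-c,0],[0,0,-1.]])
    rv=np.degrees(R.from_matrix(M.T@G).as_rotvec())/5
    print("t",s["time_s"],"pos",s["position"].round(4),"F",s["force"].round(2),"open",round(s["opening"],3),"rot",rv.round(3))
    for p in pts: print(p,((np.array(p)-s["position"])@M/.03).round(3))
if __name__=="__main__": rel(eval(sys.argv[1]))
E
python3 rel.py "[(.46,-.22,.2),(.4959,.1477,.12),(.4959,.1477,.07)]"
```

```text
t 0.2 pos [ 0.1436 -0.6079  0.2406] F [ 0.53  0.36 -0.8 ] open 0.994 rot [-0.016  0.     5.086]
(0.46, -0.22, 0.2) [ 13.234 -10.159   1.371]
(0.4959, 0.1477, 0.12) [ 17.213 -21.809   4.054]
(0.4959, 0.1477, 0.07) [ 17.213 -21.807   5.721]
```

send_rows:
  commands:
    - [0,0,2,13.2,-10.2,1.4,0]
    - [0,0,4,13.2,-10.2,1.4,0]
    - [0,0,5.1,13.2,-10.2,1.4,0]
    - [0,0,5.1,13.2,-10.2,1.4,0]
    - [0,0,5.1,13.2,-10.2,1.4,0]
    - [0,0,5.1,13.2,-10.2,1.4,0]
    - [0,0,5.1,13.2,-10.2,1.4,0]
    - [0,0,5.1,13.2,-10.2,1.4,0]
    - [0,0,5.1,13.2,-10.2,1.4,0]
    - [0,0,5.1,13.2,-10.2,1.4,0]
    - [0,0,5.1,13.2,-10.2,1.4,0]
    - [0,0,5.1,17.2,-21.8,4.1,0]
    - [0,0,5.1,17.2,-21.8,4.1,0]
    - [0,0,5.1,17.2,-21.8,4.1,0]
    - [0,0,5.1,17.2,-21.8,4.1,0]
    - [0,0,5.1,17.2,-21.8,4.1,0]
    - [0,0,5.1,17.2,-21.8,4.1,0]
    - [0,0,5.1,17.2,-21.8,4.1,0]
    - [0,0,5.1,17.2,-21.8,4.1,0]
    - [0,0,5.1,17.2,-21.8,4.1,0]

```text
time_s: 1.87
position: [0.4895, 0.111, 0.1259]
tcp_rot: [[0.977, -0.212, 0.0], [-0.212, -0.977, -0.0], [0.0, 0.0, -1.0]]
force: [0.9, -0.9, 0.4]
opening: 0.002
grasp_force: 0.0
```

```bash
python3 rel.py "[(.4959,.1477,.07)]"
```

```text
t 1.8667 pos [0.4895 0.111  0.1259] F [ 0.95 -0.92  0.37] open 0.002 rot [ 0.    -0.002 -0.014]
(0.4959, 0.1477, 0.07) [-0.052 -1.239  1.862]
```

send_rows:
  commands:
    - [0,0,0,-0.05,-1,0.7,0]
    - [0,0,0,-0.05,-1,1.4,0]
    - [0,0,0,-0.05,-1,1.5,0]
    - [0,0,0,-0.05,-1,1.5,0]
    - [0,0,0,-0.05,-1,1.5,0]
    - [0,0,0,-0.05,-1,1.5,0]
    - [0,0,0,-0.05,-1,1.5,0]

```text
time_s: 2.45
position: [0.4952, 0.1377, 0.0824]
tcp_rot: [[0.977, -0.213, 0.002], [-0.213, -0.977, 0.0], [0.002, -0.001, -1.0]]
force: [-0.1, 1.8, 0.4]
opening: 0.006
grasp_force: 0.0
```

```bash
python3 rel.py "[(.4959,.1477,.06)]"; python3 - <<'E'
from rig import *
import cv2
from fit import cam
for n,(r,q) in {"top":((180,290),(240,375)),"scene":((180,300),(225,385))}.items(): 
    cv2.imwrite(f"pics/{n}1.png",cv2.resize(cam[n]["image"][r[0]:r[1],q[0]:q[1]],None,fx=4,fy=4,interpolation=cv2.INTER_CUBIC))
a=cv2.imread("pics/scene1.png");b=cv2.imread("pics/top1.png")
E
```

```text
t 2.45 pos [0.4952 0.1377 0.0824] F [-0.13  1.78  0.38] open 0.006 rot [-0.006 -0.023 -0.035]
(0.4959, 0.1477, 0.06) [-0.05  -0.332  0.746]
```

View pics/scene1.png

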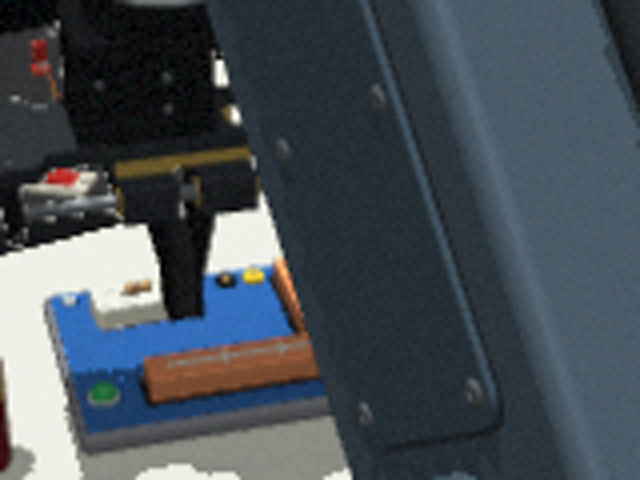

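The closed fingers end at about (182,316) in the crop, clear of the block. I'll check the camera-to-robot consistency with that.

```bash
python3 - <<'E'
from fit import *
s=read_state()
print(proj(cam["scene"],(s["position"]+s["tcp_rot"][:,2]*.019)[None]),"seen ~270.1,258.6")
E
```

```text
[[271.18401726 258.10211305]] seen ~270.1,258.6
```

send_rows:
  commands:
    - [0,0,0,-0.05,-0.33,0.4,0]
    - [0,0,0,-0.05,-0.33,0.7,0]
    - [0,0,0,-0.05,-0.33,0.75,0]
    - [0,0,0,-0.05,-0.33,0.75,0]
    - [0,0,0,-0.05,-0.33,0.75,0]

```text
time_s: 3.07
position: [0.4945, 0.1487, 0.0581]
tcp_rot: [[0.977, -0.211, -0.001], [-0.211, -0.977, -0.0], [-0.001, 0.0, -1.0]]
force: [-0.1, 0.1, 0.3]
opening: 0.001
grasp_force: 0.0
```

send_rows:
  commands:
    - [0,0,0,0,0,0.05,0]
    - [0,0,0,0,0,0.1,0]
    - [0,0,0,0,0,0.13,0]
    - [0,0,0,0,0,0.13,0]

```text
time_s: 3.4
position: [0.495, 0.1486, 0.0548]
tcp_rot: [[0.977, -0.212, -0.0], [-0.212, -0.977, 0.0], [-0.0, 0.0, -1.0]]
force: [0.1, 0.0, -0.8]
opening: 0.006
grasp_force: 0.0
```

```bash
cat > st.py <<'E'
import numpy as np
from rig import *
F=[];Z=[]
for _ in range(4): optics.capture("top"); s=read_state();F.append(s["force"]);Z.append(s["position"])
print("F",np.mean(F,0).round(2),np.std(F,0).round(2),"p",np.mean(Z,0).round(4))
E
python3 st.py; python3 rel.py "[(.4959,.1477,.047)]"
```

```text
F [-0.41  0.07 -0.15] [0.31 0.25 0.22] p [0.495  0.1486 0.0549]
t 3.6 pos [0.4951 0.1486 0.055 ] F [-0.81 -0.33  0.05] open 0.004 rot [-0.001 -0.003 -0.014]
(0.4959, 0.1477, 0.047) [0.033 0.023 0.265]
```

send_rows:
  commands:
    - [0,0,0,0.03,0.02,0.03,0]
    - [0,0,0,0.03,0.02,0.06,0]
    - [0,0,0,0.03,0.02,0.09,0]
    - [0,0,0,0.03,0.02,0.11,0]
    - [0,0,0,0.03,0.02,0.13,0]
    - [0,0,0,0.03,0.02,0.15,0]
    - [0,0,0,0.03,0.02,0.17,0]
    - [0,0,0,0.03,0.02,0.19,0]
    - [0,0,0,0.03,0.02,0.21,0]
    - [0,0,0,0.03,0.02,0.21,0]

```text
time_s: 4.43
position: [0.4957, 0.1478, 0.0486]
tcp_rot: [[0.977, -0.212, -0.0], [-0.212, -0.977, -0.0], [-0.0, 0.0, -1.0]]
force: [0.6, -0.5, 2.5]
opening: 0.008
grasp_force: 1.0
```

```bash
python3 st.py; python3 rel.py "[(.4959,.1477,.047)]"
```

```text
F [-0.77 -0.24  2.07] [0.63 0.2  0.42] p [0.4957 0.1478 0.0486]
t 4.6333 pos [0.4957 0.1478 0.0486] F [-0.34 -0.43  2.31] open 0.007 rot [ 0.     0.001 -0.013]
(0.4959, 0.1477, 0.047) [0.007 0.003 0.053]
```

Contact: about 2.1 N at 2.4 mm depression, on the spring line. I'll press a little deeper and run leg 1.

send_rows:
  commands:
    - [0,0,0,0,0,0.03,0]
    - [0,0,0,0,0,0.05,0]
    - [0,0,0,0,0.1,0.05,0]
    - [0,0,0,0,0.3,0.05,0]
    - [0,0,0,0,0.5,0.05,0]
    - [0,0,0,0,0.7,0.05,0]
    - [0,0,0,0,0.9,0.05,0]
    - [0,0,0,0,1.1,0.05,0]
    - [0,0,0,0,1.3,0.05,0]
    - [0,0,0,0,1.5,0.05,0]
    - [0,0,0,0,1.6,0.05,0]
    - [0,0,0,0,1.6,0.05,0]

```text
time_s: 5.63
position: [0.4853, 0.0998, 0.047]
tcp_rot: [[0.977, -0.212, -0.001], [-0.212, -0.977, -0.001], [-0.001, 0.001, -1.0]]
force: [0.1, -1.9, 2.0]
opening: 0.002
grasp_force: 1.3
```

```bash
python3 st.py; python3 rel.py "[(.4769,.0597,.047)]"
```

```text
F [-0.05 -1.92  2.88] [0.28 0.64 0.35] p [0.4853 0.1004 0.047 ]
t 5.8333 pos [0.4854 0.1007 0.047 ] F [-0.36 -0.97  2.45] open 0.003 rot [ 0.006  0.006 -0.009]
(0.4769, 0.0597, 0.047) [1.300e-02 1.394e+00 1.000e-03]
```

send_rows:
  commands:
    - [0,0,0,0,0.1,0,0]
    - [0,0,0,0,0.3,0,0]
    - [0,0,0,0,0.5,0,0]
    - [0,0,0,0,0.7,0,0]
    - [0,0,0,0,0.9,0,0]
    - [0,0,0,0,1.1,0,0]
    - [0,0,0,0,1.25,0,0]
    - [0,0,0,0,1.35,0,0]
    - [0,0,0,0,1.4,0,0]
    - [0,0,0,0,1.4,0,0]
    - [0,0,0,0,1.4,0,0]

```text
time_s: 6.75
position: [0.4765, 0.0594, 0.047]
tcp_rot: [[0.977, -0.211, -0.0], [-0.211, -0.977, -0.001], [-0.0, 0.001, -1.0]]
force: [0.2, -0.7, 1.8]
opening: 0.007
grasp_force: 1.3
```

```bash
python3 st.py; python3 rel.py "[(.5551,.0429,.047)]"
```

```text
F [-0.54 -1.85  3.27] [0.28 0.49 0.5 ] p [0.4766 0.0597 0.047 ]
t 6.95 pos [0.4766 0.0598 0.047 ] F [-0.59 -1.1   3.91] open 0.004 rot [ 0.003  0.002 -0.009]
(0.5551, 0.0429, 0.047) [ 2.676e+00 -2.000e-03  1.000e-03]
```

send_rows:
  commands:
    - [0,0,0,0.1,0,0,0]
    - [0,0,0,0.3,0,0,0]
    - [0,0,0,0.5,0,0,0]
    - [0,0,0,0.7,0,0,0]
    - [0,0,0,0.9,0,0,0]
    - [0,0,0,1.1,0,0,0]
    - [0,0,0,1.3,0,0,0]
    - [0,0,0,1.5,0,0,0]
    - [0,0,0,1.7,0,0,0]
    - [0,0,0,1.9,0,0,0]
    - [0,0,0,2.1,0,0,0]
    - [0,0,0,2.3,0,0,0]
    - [0,0,0,2.5,0,0,0]
    - [0,0,0,2.6,0,0,0]
    - [0,0,0,2.68,0,0,0]
    - [0,0,0,2.68,0,0,0]
    - [0,0,0,2.68,0,0,0]

```text
time_s: 8.37
position: [0.5562, 0.0426, 0.0472]
tcp_rot: [[0.977, -0.212, 0.002], [-0.212, -0.977, -0.0], [0.002, -0.0, -1.0]]
force: [0.1, -0.6, 3.1]
opening: 0.005
grasp_force: 1.3
```

```bash
python3 st.py; python3 rel.py "[(.5362,-.0451,.047)]"
```

```text
F [ 0.64 -0.52  2.84] [0.47 0.57 0.35] p [0.5562 0.0427 0.0473]
t 8.5667 pos [0.5562 0.0427 0.0473] F [1.16 0.41 3.03] open 0.005 rot [-0.001 -0.026 -0.013]
(0.5362, -0.0451, 0.047) [-0.032  3.     0.011]
```

send_rows:
  commands:
    - [0,0,0,0,0.1,0,0]
    - [0,0,0,-0.01,0.3,0,0]
    - [0,0,0,-0.02,0.5,0.01,0]
    - [0,0,0,-0.03,0.7,0.01,0]
    - [0,0,0,-0.03,0.9,0.01,0]
    - [0,0,0,-0.03,1.1,0.01,0]
    - [0,0,0,-0.03,1.3,0.01,0]
    - [0,0,0,-0.03,1.5,0.01,0]
    - [0,0,0,-0.03,1.7,0.01,0]
    - [0,0,0,-0.03,1.9,0.01,0]
    - [0,0,0,-0.03,2.1,0.01,0]
    - [0,0,0,-0.03,2.3,0.01,0]
    - [0,0,0,-0.03,2.5,0.01,0]
    - [0,0,0,-0.03,2.7,0.01,0]
    - [0,0,0,-0.03,2.85,0.01,0]
    - [0,0,0,-0.03,2.95,0.01,0]
    - [0,0,0,-0.03,3,0.01,0]
    - [0,0,0,-0.03,3,0.01,0]
    - [0,0,0,-0.03,3,0.01,0]
    - [0,0,0,-0.03,3,0.01,0]

```text
time_s: 10.23
position: [0.5353, -0.0453, 0.0467]
tcp_rot: [[0.978, -0.211, -0.0], [-0.211, -0.978, -0.001], [-0.0, 0.001, -1.0]]
force: [-1.1, -1.4, 2.5]
opening: 0.003
grasp_force: 1.4
```

```bash
python3 st.py; python3 rel.py "[(.5362,-.0451,.047)]"; python3 - <<'E'
import cv2,numpy as np
from rig import *
a=[cv2.resize(optics.capture(n)["image"][180:300,230:390],None,fx=4,fy=4,interpolation=cv2.INTER_CUBIC) for n in("top","scene")]
cv2.imwrite("pics/end.png",cv2.resize(np.vstack(a),None,fx=.6,fy=.6))
E
```

```text
F [-0.5  -1.89  3.4 ] [0.2  0.19 0.36] p [ 0.5354 -0.0451  0.0468]
t 10.4333 pos [ 0.5354 -0.045   0.0468] F [-0.62 -1.74  3.52] open 0.006 rot [ 0.004 -0.001 -0.009]
(0.5362, -0.0451, 0.047) [ 0.027 -0.004 -0.008]
```

View pics/end.png

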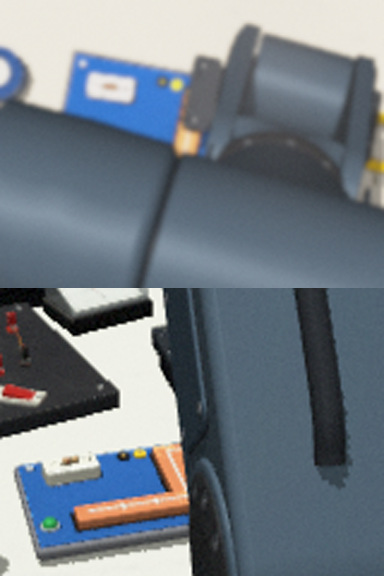

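The arm hides the red end in both views, but the resistor block at about (110,87) in the upper half hasn't moved. The pose is within 1 mm of the red end point, with a steady push of about 3 N. Handing in.

```bash
python3 -c "
from rig import bot; print(bot.hand_in())"
```

```text
the job is handed in; nothing more can be done
None
```

I ran the fingertips along the whole track from the green end to the red end in one continuous press, and handed the job in at about 10.4 s with them still pressing the red end at about 3 N. The track was pushed down about 4 of its 12 mm. The arm hid the red end in the last pictures, so that end rests on the position and force readings. No verdict came back.

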